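Fold down and snap shut the cover of a control box

TASK

The hinged cover of the small grey control box on the bench stands open on its stiff hinge. Fold it down gently until it meets the steel spring catch opposite the hinge, then press it down over the catch until it snaps fully shut, never pushing with more than 50 N, and leave the things round the box where they lie. Finish while still holding the cover down with the fingers: a clear, steady push of about 10 N, not let go.

Things in the scene. Friction and masses are not known exactly. Their poses are not given: they have to be found in the camera images.
- control_box: grey plastic box fixed to the bench, open-topped, 130 (its x) x 110 (its y) x 50 mm high. Origin at the centre of its underside. The cover's hinge runs along its y on the +x side, turned to the robot's left or far left; a spring catch stands outside the middle of the -x side (out to x = -0.087 m, steel top at z = 0.067 m). Two black cable glands on the +y side reach y = 0.067 m.
- cover (a joint): hinge angle of the cover: 0 shut flat, 1.57 upright, at most 1.9; starts at 1.15 to 1.65. The hinge is stiff (0.16 Nm friction, 1 to 2 N at the pad): the cover stays where it is left. At about 0.11 it meets the catch; pushed on at the pad, the resistance rises to 15 to 18 N at about 0.09, then falls away quickly; below about 0.04 the cover snaps to 0.
- cover_hinge (a point): point on the hinge axis in the middle of the cover's width, 52 mm above the bench, at x = 0.0675 m of the box; axes as the cover: y along the hinge, at cover angle 0 parallel to the box's axes
- cover_pad (a point): centre of the ribbed press pad (24 x 46 mm, raised 2 mm) on the cover's outer face, 103 mm from the hinge axis; 59 mm above the bench when shut. Its z axis points out of the outer face (up when shut, away from the box when upright), x to the hinge. Cover: 5 mm plate, 112 mm wide, reaching 129 mm from the hinge, plus an 8 mm lip; outer face 5 mm, pad 7 mm above the hinge axis.
- catch (a joint): how far the spring catch is pushed outward from its rest place, in m: 0 at rest, about 0.003 while the cover's lip passes it, back to 0 when the cover has snapped under it
- flux_jar: small round jar, 48 mm across, 26 mm high, loose on the bench beside the box on its +y side; origin at the centre of its underside; to be left alone
- control_knob: black knob, 26 mm across, 14 mm high, loose on the bench beside the box on its -y side; origin at the centre of its underside; to be left alone
- marker_pen: pen, 132 mm long, 13 mm thick, lying loose on the bench behind the hinge side of the box; origin at the middle of its underside; to be left alone

How it is judged:
By the outcome, as a careful person would: the job done as asked, in the order asked, and still so for the second after the job is handed in, while the arm keeps its last pose, push and grip.
It also fails if it takes over 38 s, if anything falls off the work surface, if the arm or the gripper's body presses on something with over 40 N, if the wrist force passes 120 N, or if a joint passes its speed limit or range.

ROBOT

A 7-joint arm with a two-finger parallel gripper is mounted at the origin on a cart in front of the work surface, level with it; the furniture and walls round the work are solid. World frame = base frame: x ahead of the robot, y to its left, z up, the work surface at z = 0. Lengths are in m, angles in rad, forces in N, time in s.
With the tool pointing down it reaches from about 0.425 to 0.925 m from the base axis. Payload 6.8 kg.
Tool frame: the origin (TCP) lies on the centre line of the jaws, within the pads' length; the fingertips stand 25 mm ahead of it and the grasp point (between the pads) lies 6 mm ahead of it; z points along the fingers, y is the direction in which the jaws open and shut (so a half turn about z gives the same grasp; the last joint's range is limited). The gripper opens to 85 mm and grips with 20 to 120 N. Pads are 22 mm wide; open, the fingers measure 114 mm over their backs; the gripper's body (76 mm by 85 mm) begins 54 mm behind the grasp point. The pads swing forward as they close: fully open they stand 13 mm farther back than shut.
Start: joints at [-1.391, 0.477, 0.022, 1.555, -0.011, 1.109, -0.083], TCP at [0.192, 0.647, 0.256] pointing down, gripper open.
Joint ranges: [-2.96, 2.96], [-0.34, 2.1], [-1.41, 1.46], [0.24, 2.44], [-1.37, 4.51], [0.17, 1.92], [-2.96, 2.96]. Speed limits (rad/s): [2.39, 2.39, 3.14, 3.14, 3.14, 3.14, 3.14].

INTERFACE

Orientations are given as a unit quaternion [x, y, z, w].
In Python, from station import env gives the robot as it stands. Calls block until the motion is done:
- env.goto(position, orientation): joint-space move of the TCP to a pose.
- env.movel(position, ori=None, feed=0.15): straight line of the TCP; ori=None keeps the orientation; feed is the mean speed in m/s.
- env.set_joints(angles): joint-space move.
- env.ungrasp() and env.grasp(strength=None): open the fingers fully, or close them until they stop; strength is the grip in N (None keeps the last).
- env.sleep(seconds).
- env.ik(position, orientation): joint angles nearest the present ones, or None.
- env.observe(): the state.
- env.snapshot(name): name is "side" or "top" or "wrist"; returns (picture, depth): 480x640x3 uint8, red, green, blue; 480x640 float32, m along the optical axis (not along the pixel's ray), 0 where there is no reading.
- env.camera_info(name): a dict with "fov_y" (degrees; the focal length in pixels is half the picture's height over the tangent of half this angle, whatever the lens; pixels are square), "cx", "cy" (the principal point, pixels), "extrinsics" (4x4, takes a point from camera to world coordinates). Camera axes: x right, y up, looking along -z (the intrinsics and any distortion apply to the point x, -y, -z); pixel columns grow to the right and rows downward; lengths in m; the calibration is good to about 2 mm. A picture is of the moment at which its call begins: read the wrist's pose just before it. camera_info takes no time and is no camera call; for the wrist camera it gives the pose at the moment of the call.
A pose or a line that the arm cannot do raises env.Unreachable and nothing moves.
- env.sign_off(): hands the job in, once; it reports no verdict.
The state is a dict: "clock": time; "joint_positions": joint angles; "qd": joint speeds; "tau": joint torques, N m; "eef_pos": TCP position; "tcp_rot": TCP orientation; "force": force on the tool from outside, world axes, zero at the start; "wrist_torque": the same for the moment, N m; "opening": finger opening in m.
Only numpy, scipy, OpenCV 4.12 (cv2) and the standard library are available. Lean on these libraries where they do the work, as an engineer would, in place of code of your own. Each camera call takes 0.05 s, during which the arm holds its last target. There are 200 camera calls.

## Working session

There is one attempt and no reset: what is moved stays moved. The work goes in short steps, each a Python script; the robot and the scene stay as the last script left them, time stands still between calls to the robot, and variables do not carry over. Pictures are saved under pics/ and viewed, about 8 in all and at most 12, crops included, and the job is handed in when it is done.

```bash
ls; mkdir -p pics
python3 - <<'E'
from station import env
import cv2,numpy as np
for n in("side","top"):
    p,d=env.snapshot(n); np.savez(f"pics/{n}0.npz",p=p,d=d); cv2.imwrite(f"pics/{n}0.png",p[:,:,::-1]); i=env.camera_info(n); print(n,{k:(np.round(v,4).tolist() if k=="extrinsics" else v) for k,v in i.items()}, (d>0).mean())
o=env.observe(); print({k:np.round(v,3) for k,v in o.items()})
E
```

```text
pics
side {'fov_y': 54.03135525917592, 'cx': 319.3163058106369, 'cy': 240.77625994270457, 'extrinsics': [[-0.9671, -0.1645, 0.194, 0.6632], [0.2533, -0.5552, 0.7922, 0.8893], [-0.0226, 0.8153, 0.5787, 0.5667], [0.0, 0.0, 0.0, 1.0]]} 0.9960384114583334
top {'fov_y': 42.06816204700968, 'cx': 315.48328482795057, 'cy': 248.97770643914765, 'extrinsics': [[0.0178, 0.9946, -0.1025, 0.4346], [-0.9998, 0.0187, 0.0078, 0.2227], [0.0097, 0.1023, 0.9947, 0.8993], [0.0, 0.0, 0.0, 1.0]]} 0.9960221354166666
{'clock': np.float64(0.1), 'joint_positions': array([-1.391,  0.478,  0.022,  1.556, -0.012,  1.109, -0.083]), 'qd': array([-0.001, -0.001,  0.002, -0.001, -0.001,  0.001, -0.002]), 'tau': array([ 5.0000e-03, -5.9776e+01,  1.6140e+00, -2.8195e+01,  1.3000e-02,
        5.0000e-03, -0.0000e+00]), 'eef_pos': array([0.191, 0.647, 0.255]), 'tcp_rot': array([ 0.143,  0.99 , -0.001, -0.   ]), 'force': array([-0.226,  0.109, -0.142]), 'wrist_torque': array([-0.017, -0.06 , -0.021]), 'opening': np.float64(0.086)}
```

View pics/top0.png

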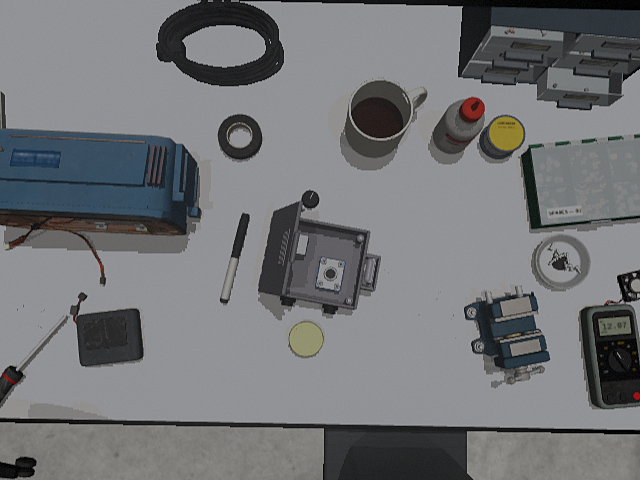

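View pics/side0.png

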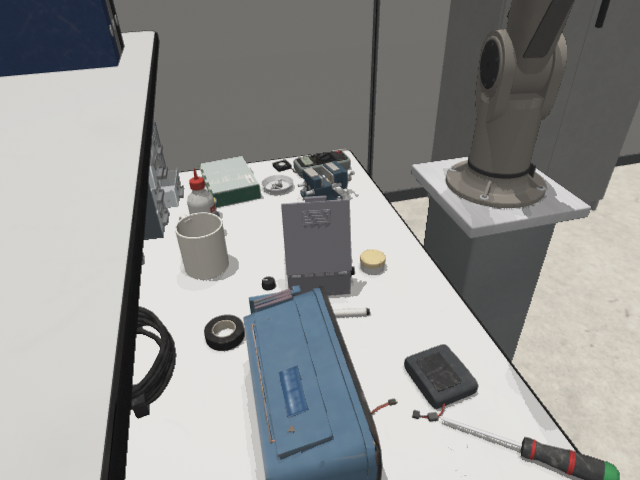

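```bash
cat > h.py <<'E'
import numpy as np,cv2
from station import env
def cloud(n,d):
    i=env.camera_info(n); f=240/np.tan(np.radians(i["fov_y"])/2); v,u=np.mgrid[:480,:640]
    P=np.stack([(u-i["cx"])/f*d,-(v-i["cy"])/f*d,-d],-1); E=np.array(i["extrinsics"])
    return P@E[:3,:3].T+E[:3,3]
E
python3 - <<'E'
from h import *
t=np.load("pics/top0.npz"); P=cloud("top",t["d"]); s=np.load("pics/side0.npz"); S=cloud("side",s["d"])
print("bench z top",np.median(P[330:400,200:280,2]),"side",np.median(S[300:320,100:101,2]),np.median(S[380:400,220:240,2]))
# cover face from side
m=np.zeros((480,640),bool); m[205:272,288:347]=1
Q=S[m]; Q=Q[(Q[:,2]>.06)&(t["d"][m]>0)]; c=np.median(Q,0)
for _ in range(3):
    u,w,vt=np.linalg.svd(Q-Q.mean(0),full_matrices=False); n=vt[2]; r=(Q-Q.mean(0))@n; Q=Q[abs(r)<max(.002,2*r.std())]
n*=np.sign(n[1]); print("cover outer plane n",n,"c",Q.mean(0),"rms",r.std(),"yaw hinge-normal",np.arctan2(n[1],n[0]),"angle",np.arctan2(np.hypot(n[0],n[1]),n[2]))
# all the cover points: extents in plane
R=S[195:300,275:360].reshape(-1,3); R=R[abs((R-Q.mean(0))@n)<.004]; R=R[R[:,2]>.06]
h=np.cross([0,0,1],n); h/=np.linalg.norm(h); up=np.cross(n,h)
print("h",h,"up",up,"ext h",np.percentile(R@h,[0.5,99.5]),"ext up",np.percentile(R@up,[.5,99.5]), "zmax",np.percentile(R[:,2],99.5))
# rim in top
M=((P[...,2]>.044)&(P[...,2]<.058)); M[:, :285]=0; M[:,390:]=0; M[:200]=0; M[320:]=0
pts=P[M][:,:2]; rc=cv2.minAreaRect((pts*1000).astype(np.float32)); print("rim rect",rc, M.sum())
K=(P[...,2]>.06)&(P[...,2]<.075); K[:,:350]=0;K[:,390:]=0;K[:240]=0;K[:300]&=True;K[300:]=0
print("catch pts",K.sum(),P[K].mean(0) if K.any() else None, P[K].max(0),P[K].min(0))
for nme,(r,cc) in dict(jar=(338,306),knob=(198,310),pen1=(215,245),pen2=(300,225),mug=(110,380)).items(): print(nme,P[r,cc])
print("shelf",[S[r,c].round(3).tolist() for r,c in [(40,120),(100,60),(300,60),(100,150),(30,60)]], "drawers", P[100,580].round(3))
cv2.imwrite("pics/c1.png",cv2.resize(t["p"][180:330,250:400,::-1],(600,600),interpolation=2))
E
```

```text
bench z top -0.0006702207994253584 side 0.3608198447862702 0.00039204855178293085
cover outer plane n [-0.93441474  0.34065732 -0.10402729] c [0.5152517  0.26875011 0.11989298] rms 0.02809527243565476 yaw hinge-normal 2.7919994377302237 angle 1.6750121653546948
h [-0.34251566 -0.93951212  0.        ] up [-0.0977349   0.03563098  0.99457444] ext h [-0.59860395 -0.39991576] ext up [0.01925035 0.14297036] zmax 0.18377681709713473
rim rect ((503.1018981933594, 192.7265625), (111.23719024658203, 110.40603637695312), 80.28055572509766) 680
catch pts 223 [0.49413121 0.14297711 0.06418297] [0.51142115 0.15033132 0.06874644] [0.47761204 0.13426922 0.06002541]
jar [0.40016791 0.2267555  0.02323987]
knob [0.59938908 0.22491857 0.01367572]
pen1 [0.57324749 0.31784442 0.01122442]
pen2 [0.45105483 0.34285444 0.00907424]
mug [0.72541752 0.12716408 0.03259917]
shelf [[0.786, -0.069, 0.38], [0.849, 0.186, 0.36], [0.774, 0.624, 0.361], [0.73, 0.222, 0.359], [0.856, 0.029, 0.42]] drawers [ 0.751 -0.166  0.021]
```

View pics/c1.png

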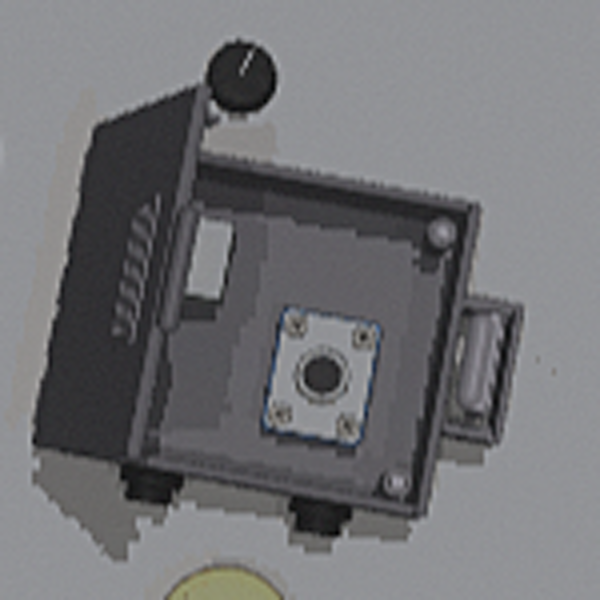

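Run:
```python
from h import *
t=np.load("pics/top0.npz"); P=cloud("top",t["d"]); s=np.load("pics/side0.npz"); S=cloud("side",s["d"])
bx=np.array([np.cos(np.radians(80.3)),np.sin(np.radians(80.3)),0]); by=np.cross([0,0,1],bx); O=np.array([.507,.222,0])
def loc(X): X=X-O; return np.stack([X@bx,X@by,X[...,2]],-1)
L=loc(S); m=(abs(L[...,1])<.07)&(L[...,0]>.02)&(L[...,0]<.13)&(L[...,2]>.075)
v,u=np.nonzero(m); print("pix",m.sum(),v.min(),v.max(),u.min(),u.max())
Q=L[m]; rng=np.random.default_rng(0);best=0
for _ in range(300):
    a,b,c=Q[rng.choice(len(Q),3,0)]; n=np.cross(b-a,c-a); n/=np.linalg.norm(n)+1e-9; k=abs((Q-a)@n)<.002
    if k.sum()>best: best=k.sum();B=k
Q=Q[B]; n=np.linalg.svd(Q-Q.mean(0),full_matrices=False)[2][2]; n*=np.sign(n[0])
print("inl",best,"n(box)",n,"yaw err deg",np.degrees(np.arctan2(n[1],n[0])),"angle",np.arctan2(n[0],n[2]),"mean",Q.mean(0),"min",np.percentile(Q,1,0),"max",np.percentile(Q,99,0))
# hinge x: outer face is 5mm beyond the axis at z=.052
print("plane x at z=.052:",Q.mean(0)[0]-(n[2]*(.052-Q.mean(0)[2]))/n[0])
LP=loc(P); m=(LP[...,2]>.045)&(LP[...,2]<.054)&(abs(LP[...,1])<.065)&(LP[...,0]>-.075)&(LP[...,0]<.05); A=LP[m]
for name,k,ax in(("-x wall",(A[:,0]<-.05)&(abs(A[:,1])<.04),0),("+y wall",(A[:,1]>.04)&(A[:,0]>-.05),1),("-y wall",(A[:,1]<-.04)&(A[:,0]>-.05),1)):
    B=A[k]; print(name,len(B), np.percentile(B[:,ax],[2,50,98]), "slope deg",np.degrees(np.polyfit(B[:,1-ax],B[:,ax],1)[0]))
m=(LP[...,2]>.055)&(LP[...,2]<.075)&(abs(LP[...,1])<.03)&(LP[...,0]<-.06)&(LP[...,0]>-.1); A=LP[m]; print("catch",A.mean(0),A.min(0),A.max(0))
# neighbours: occupancy map of things above bench in box frame
for nm,c in dict(jar=[.4,.2268],knob=[.599,.225],pen=[.512,.33]).items(): print(nm,loc(np.array([*c,0])))
```

```text
pix 4286 196 266 281 351
inl 3581 n(box) [0.95306155 0.00293761 0.30276237] yaw err deg 0.17660165444311837 angle 1.2632052300366026 mean [4.02577635e-02 1.25840763e-04 1.27839333e-01] min [ 0.02249087 -0.054301    0.07611861] max [0.05711122 0.05524889 0.18187782]
plane x at z=.052: 0.0643499073561781
-x wall 177 [-0.07233883 -0.07020085 -0.06835441] slope deg -0.06074585993609684
+y wall 179 [0.05019837 0.05228976 0.05409572] slope deg 0.44731756866878497
-y wall 176 [-0.05578015 -0.05354975 -0.05163661] slope deg 0.16468259236001223
catch [-0.0800192  -0.00057601  0.0640536 ] [-0.0866089  -0.01777674  0.05881292] [-0.07397203  0.01586021  0.06874644]
jar [-0.01329699  0.10627902  0.        ]
knob [ 0.01845813 -0.09017925  0.        ]
pen [0.10729842 0.01326834 0.        ]
```

```bash
cat >> h.py <<'E'
from scipy.spatial.transform import Rotation as R
a=np.radians(80.4); bx=np.array([np.cos(a),np.sin(a),0]); by=np.array([-np.sin(a),np.cos(a),0]); O=np.array([.5057,.2146,0])-.0005*by
def quat(s): y=s*by; z=np.array([0,0,-1.]); return R.from_matrix(np.stack([np.cross(y,z),y,z],1)).as_quat()
def W(x,z): return O+x*bx+[0,0,z]
def tcp(th,s=.112,gap=0.):   # vertical tool whose catch-side tip edge sits on the cover's pad
    c,n=np.cos(th),np.sin(th); return W(.0675-s*c+(.007+gap)*n+.011,.052+s*n+(.007+gap)*c+.025)
def show(tag=""):
    o=env.observe(); f=o["force"]; p=o["eef_pos"]-O
    print(tag,"t%.2f"%o["clock"],"Fbox",np.round([f@bx,f@by,f[2]],1),"tcp box",np.round([p@bx,p@by,p[2]],4)); return o
E
python3 - <<'E'
from h import *
for s in(1,-1):
    print(s,[None if (q:=env.ik(p,quat(s))) is None else q.__class__(np.round(q,2)) if isinstance(q,list) else np.round(q,2) for p in (W(.12,.26),tcp(1.263,gap=.03),tcp(0))])
E
```

```text
1 [array([-0.55,  0.39, -0.15,  1.67,  0.07,  1.08,  2.25]), array([-0.5 ,  0.42, -0.16,  1.8 ,  0.08,  0.93,  2.29]), array([-0.35,  0.48, -0.14,  2.02,  0.11,  0.64,  2.41])]
-1 [array([-1.01,  0.41,  0.46,  1.71, -0.2 ,  1.07, -0.65]), array([-0.98,  0.44,  0.47,  1.83, -0.25,  0.92, -0.56]), array([-0.82,  0.52,  0.45,  2.05, -0.37,  0.64, -0.29])]
```

Run:
```python
from h import *
q=quat(-1)
env.grasp(20); show("closed")
env.goto(W(.12,.26),q); show("above")
env.movel(tcp(1.263,gap=.03),q,feed=.12); env.sleep(.2); show("pre")
p,d=env.snapshot("side"); cv2.imwrite("pics/s1.png",cv2.resize(p[150:330,220:460,::-1],(800,600),interpolation=2))
```

```text
closed t0.87 Fbox [ 0.4 -0.3 -0.7] tcp box [0.3742 0.3824 0.2563]
above t2.55 Fbox [0.7 0.7 0.5] tcp box [0.1218 0.0014 0.2598]
pre t3.53 Fbox [ 1.3  0.9 -0.1] tcp box [ 0.0806 -0.0002  0.1956]
```

View pics/s1.png

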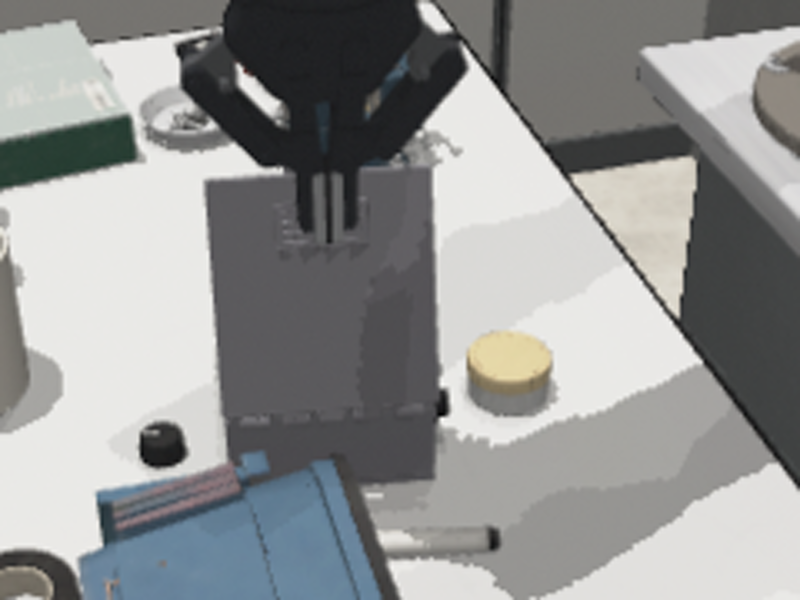

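The closed fingers (crop px 330,235) stand in front of the ribbed pad and are centred on it. The cover, jar, knob and pen are undisturbed. Next I fold the cover down.

Run:
```python
from h import *
q=quat(-1)
for g in (.015,.007,0): env.movel(tcp(1.263,gap=g),q,feed=.04); show(f"gap{g}")
for th in np.arange(1.2,.17,-.1):
    env.movel(tcp(th),q,feed=.06); f=show("th%.2f"%th)["force"]
    if np.linalg.norm(f)>12: print("STOP"); break
p,d=env.snapshot("side"); cv2.imwrite("pics/s2.png",cv2.resize(p[150:330,220:460,::-1],(800,600),interpolation=2))
```

```text
gap0.015 t4.11 Fbox [ 0.4 -0.3  0.2] tcp box [ 6.530e-02 -1.000e-04  1.904e-01]
gap0.007 t4.46 Fbox [ 0.2  0.7 -0.4] tcp box [ 0.0575 -0.      0.1879]
gap0 t4.78 Fbox [-0.2  0.   0.6] tcp box [ 0.0509 -0.      0.1858]
th1.20 t5.05 Fbox [ 0.1 -0.6  0.2] tcp box [ 0.0438 -0.      0.1838]
th1.10 t5.38 Fbox [ 0.   0.5 -0.1] tcp box [0.0331 0.     0.1798]
th1.00 t5.72 Fbox [0.1 0.2 1. ] tcp box [2.310e-02 1.000e-04 1.748e-01]
th0.90 t6.05 Fbox [-0.5  0.5 -0.1] tcp box [1.360e-02 1.000e-04 1.688e-01]
th0.80 t6.38 Fbox [ 0.7  0.9 -0.1] tcp box [0.0048 0.0002 0.1619]
th0.70 t6.72 Fbox [ 0.2  0.1 -0. ] tcp box [-0.0033  0.0002  0.1541]
th0.60 t7.05 Fbox [-0.3  0.2  0.1] tcp box [-0.0106  0.0002  0.1456]
th0.50 t7.38 Fbox [-0.5  0.5  0.1] tcp box [-0.017   0.0002  0.1364]
th0.40 t7.72 Fbox [ 0.6  0.4 -0.3] tcp box [-0.0225  0.0003  0.1266]
th0.30 t8.05 Fbox [0.3 0.4 0.6] tcp box [-0.0269  0.0003  0.1163]
th0.20 t8.38 Fbox [ 1.8  0.4 -0.1] tcp box [-0.0303  0.0003  0.1056]
```

View pics/s2.png

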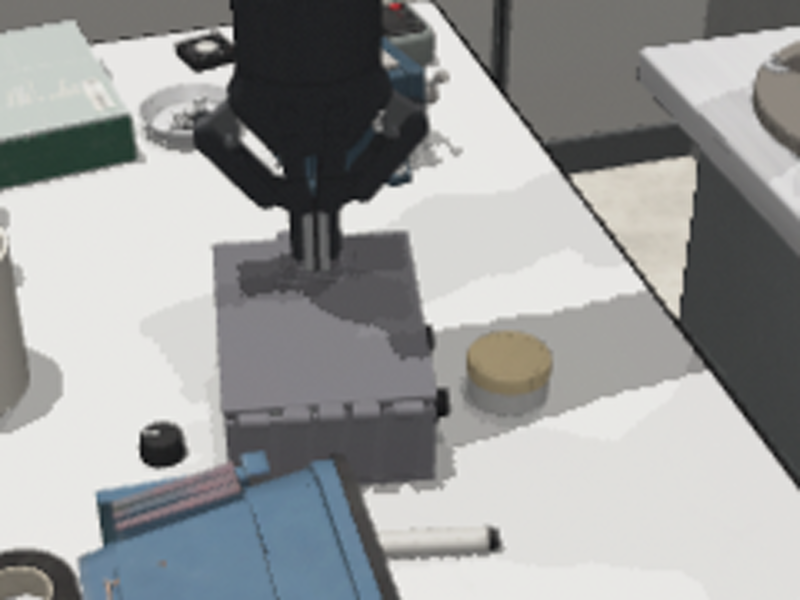

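Run:
```python
from h import *
q=quat(-1)
for th in [.17,.15,.135]+list(np.arange(.125,.02,-.006)):
    env.movel(tcp(th),q,feed=.02); f=show("th%.3f"%th)["force"]
    if np.linalg.norm(f)>28: print("STOP"); break
```

```text
th0.170 t8.75 Fbox [ 0.1 -0.5 -0.9] tcp box [-3.070e-02  1.000e-04  1.028e-01]
th0.150 t9.01 Fbox [ 0.7 -0.4 -0.5] tcp box [-3.130e-02  1.000e-04  1.005e-01]
th0.135 t9.26 Fbox [-0.2 -0.3  0.2] tcp box [-0.0316  0.0001  0.0989]
th0.125 t9.51 Fbox [-0.4 -1.  -0. ] tcp box [-0.0318  0.      0.0978]
th0.119 t9.76 Fbox [ 0.1  0.6 -1.1] tcp box [-0.0319 -0.      0.0972]
th0.113 t10.01 Fbox [-1.1 -0.2  0.6] tcp box [-0.032   0.      0.0965]
th0.107 t10.26 Fbox [ 0.4 -0.8  0.6] tcp box [-0.0321 -0.      0.0959]
th0.101 t10.51 Fbox [-1.   0.5  1.6] tcp box [-0.0322 -0.      0.0953]
th0.095 t10.76 Fbox [-0.9  1.7  6.5] tcp box [-0.0322 -0.0001  0.095 ]
th0.089 t11.01 Fbox [-0.9  2.8 11.5] tcp box [-0.0322 -0.0001  0.0948]
th0.083 t11.26 Fbox [-0.9  4.1 14.4] tcp box [-0.0323 -0.0002  0.0944]
th0.077 t11.51 Fbox [-0.7  4.8 14.2] tcp box [-0.0323 -0.0002  0.0938]
th0.071 t11.76 Fbox [-2.1  4.1 13.7] tcp box [-0.0325 -0.0002  0.093 ]
th0.065 t12.01 Fbox [-1.2  2.6 11.3] tcp box [-0.0326 -0.0002  0.0922]
th0.059 t12.26 Fbox [0.  2.3 9.6] tcp box [-0.0327 -0.0001  0.0913]
th0.053 t12.51 Fbox [-1.1  1.   6.5] tcp box [-0.0329 -0.0001  0.0905]
th0.047 t12.76 Fbox [0.3 1.9 5.3] tcp box [-0.0329 -0.0001  0.0896]
th0.041 t13.01 Fbox [-0.2  0.9  2.6] tcp box [-0.0331 -0.      0.0887]
th0.035 t13.26 Fbox [-0.4 -0.5  1.2] tcp box [-0.0332 -0.      0.0878]
th0.029 t13.51 Fbox [-0.2 -0.4 -0.1] tcp box [-0.0334  0.0001  0.087 ]
th0.023 t13.76 Fbox [ 0.1 -0.4  0.1] tcp box [-0.0334  0.0001  0.0864]
```

Run:
```python
from h import *
q=quat(-1); p0=tcp(.023)
avg=lambda n=6:np.mean([(env.sleep(.03),env.observe()["force"][2])[1] for _ in range(n)])
fs=[]
for k in range(1,30):
    env.movel(p0-[0,0,.0003*k],q,feed=.02); fz=show(k)["force"][2]; 
    if fz>7.5:
        fz=avg(); print("avg",fz)
        if fz>9.3: break
env.sleep(.6); print("steady",[round(avg(),2) for _ in range(3)]); show("end")
for n,sl in(("side",np.s_[150:330,220:460]),("top",np.s_[180:330,220:420])):
    p,d=env.snapshot(n); cv2.imwrite(f"pics/{n}3.png",cv2.resize(p[sl][:,:,::-1],(800,600),interpolation=2)); np.savez(f"pics/{n}3.npz",p=p,d=d)
S=cloud("side",d if n=="side" else np.load("pics/side3.npz")["d"])-O
L=np.stack([S@bx,S@by,S[...,2]],-1); m=(abs(L[...,1])<.05)&(abs(L[...,1])>.03)&(L[...,0]>-.05)&(L[...,0]<.055)&(L[...,2]>.045)&(L[...,2]<.075); A=L[m]
k=np.polyfit(A[:,0],A[:,2],1); print("cover slope (=angle, rad) %.4f"%-k[0],"z mid %.4f"%np.median(A[:,2]),len(A))
```

```text
1 t14.01 Fbox [-0.  -0.4 -0.2] tcp box [-0.0333 -0.      0.0863]
2 t14.26 Fbox [0.1 0.  0.5] tcp box [-0.0333  0.      0.086 ]
3 t14.51 Fbox [ 0.9  0.1 -0.4] tcp box [-0.0333  0.      0.0857]
4 t14.76 Fbox [-0.1  0.5 -0.3] tcp box [-0.0333  0.      0.0853]
5 t15.01 Fbox [-0.2  0.5 -0.5] tcp box [-0.0333  0.      0.0851]
6 t15.26 Fbox [-0.3  0.3  0.7] tcp box [-0.0333 -0.      0.0848]
7 t15.51 Fbox [-0.3 -0.3  0.6] tcp box [-0.0333 -0.      0.0845]
8 t15.76 Fbox [-0.5 -0.5 -0.4] tcp box [-0.0333 -0.      0.0842]
9 t16.01 Fbox [-0.7  0.5  4.4] tcp box [-0.0333 -0.0001  0.084 ]
10 t16.26 Fbox [-0.9  2.   7.7] tcp box [-0.0333 -0.0001  0.084 ]
avg 6.990718386305712
11 t16.71 Fbox [-1.9  2.3  9.6] tcp box [-0.0333 -0.0001  0.0839]
avg 9.64280905891941
steady [np.float64(9.87), np.float64(9.39), np.float64(9.68)]
end t18.11 Fbox [-2.1  2.6  9.3] tcp box [-0.0333 -0.0001  0.0839]
cover slope (=angle, rad) -0.0018 z mid 0.0576 755
```

View pics/side3.png

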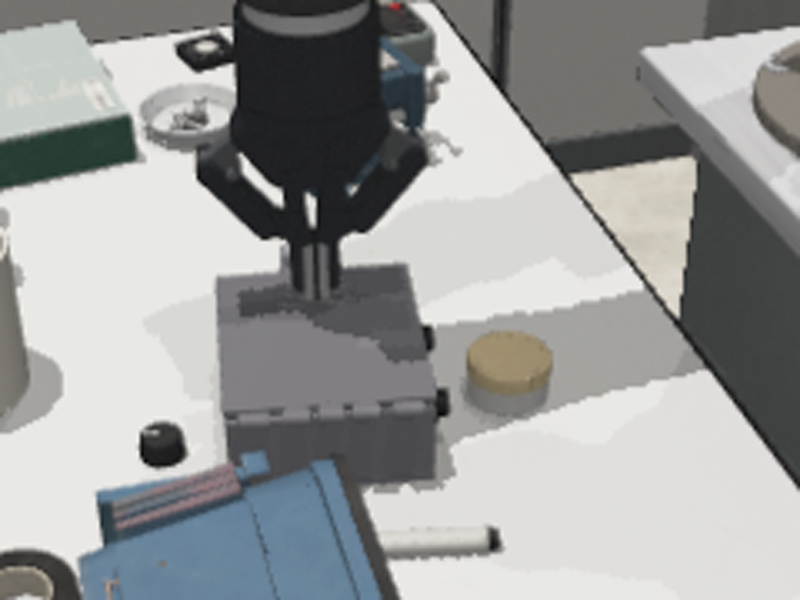

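View pics/top3.png

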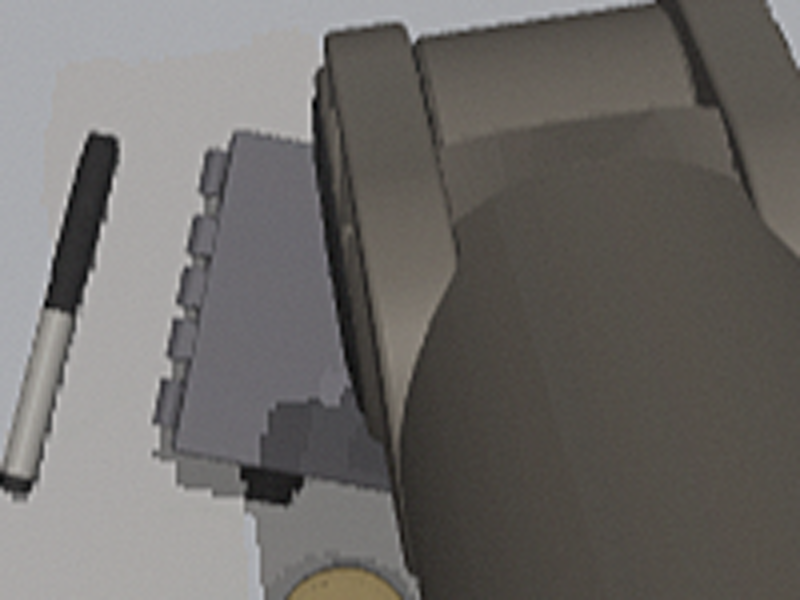

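Run:
```python
from h import *
show("final"); env.sign_off()
```

```text
final t18.21 Fbox [-1.6  2.3 10. ] tcp box [-0.0333 -0.0001  0.0839]
the job is handed in; nothing more can be done
```

The cover is shut under the spring catch, and the fingers are still holding it down with about 10 N. I handed the job in at 18.2 s.

- **Folding and latching:** I folded the cover down with the closed fingertips on the press pad. It met the catch at about 0.1 rad. Resistance rose to about 14 N vertical (15 N in total), then fell to zero. The highest force I read was about 15 N, well under the 50 N limit, though I read it only at the end of each small step.
- **Shut check:** The fingers met the seated cover with the TCP at 0.084 m, the height expected when it is shut. Depth gave a cover angle of −0.002 rad and an outer face at 57.6 mm (57 mm nominal).
- **Final hold:** Averages were 9.4 to 9.9 N downward, with 10.0 N at hand-in plus about 2 to 3 N sideways.
- **Things round the box:** The jar, knob and pen looked unmoved in the side picture. The arm hid the knob and part of the jar from the top camera. It hid the catch as well, so I judged that it had snapped from the force trace and the cover angle.

None of the checks failed. The only disagreement was my first estimate of the box position, which was about 7.5 mm off along its x. The wall and hinge measurements both showed this, and I corrected it before moving.

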